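# Press a collared pin home in the spring gauge

## Robot

A 6-joint arm with a two-finger parallel gripper is mounted at the origin on the work surface. World frame = base frame: x ahead of the robot, y to its left, z up, the work surface at z = 0. Lengths are in m, angles in rad, forces in N, time in s.
With the tool pointing down it reaches from about 0.225 to 0.875 m from the base axis. Payload 3.4 kg.
Tool frame: the origin (TCP) lies at the very end of the fingers, on their centre line; the grasp point (between the pads) lies 19 mm behind it; z points along the fingers, y is the direction in which the jaws open and shut (so a half turn about z gives the same grasp; the last joint's range is limited). The gripper opens to 85 mm and grips with 20 to 120 N. Pads are 22 mm wide; open, the fingers measure 114 mm over their backs; the gripper's body (76 mm by 85 mm) begins 54 mm behind the grasp point. The pads swing forward as they close: fully open they stand 13 mm farther back than shut.
Start: joints at [1.072, 0.276, 1.505, -0, 1.361, -0.121], TCP at [0.212, 0.534, 0.231] pointing down, gripper open.
Joint ranges: [-2.89, 2.89], [-0.75, 2.08], [0.22, 2.7], [-1.18, 4.32], [0.11, 2.71], [-2.7, 2.7]. Speed limits (rad/s): [2.57, 2.57, 3.14, 3.14, 3.14, 3.14].

## Interface

Orientations are given as a unit quaternion [w, x, y, z].
In Python, from rig import telemetry, cams, sign_off, spotter gives the robot as it stands.
- The arm moves only by the tool servo_tool, never from a script. Its argument "steps" is a list of rows, each a list of 6 numbers: the shift along the tool's x, y, z in mm, then the turn, a rotation vector about the tool's x, y, z in degrees. In form: [[x, y, z, ax, ay, az], ...]. A call has 1 to 8 rows; each row is the pose to reach, as a shift and turn from the pose commanded when the call began, along the tool's axes at that moment; what a row does not reach only later rows make up. A row lasts 1/10 s, in which the tool goes at most 50 mm and 8.59 degrees, less where a joint would pass 70% of its speed; a pose out of reach is approached as far as the arm can. A call with a gripper value outside its range is refused whole. "hand" is the closure in counts, from 0 (fully open) to 255 (shut), set as the call begins (left out, the last holds). The fingers move at their own pace and stop on an object; "grip_force" is the grip in N (left out, the last holds). Time passes only in rows, so rows that repeat a pose let the fingers close. It gives the time, the measured TCP pose, the force and the opening at its end, in the units of the state.
- telemetry.get_state(): the state, without advancing time (a new reading comes with each control period).
- cams.get_image(name): name is "scene" or "side" or "wrist"; returns (picture, depth): 420x560x3 uint8, red, green, blue; 420x560 float32, m along the optical axis (not along the pixel's ray), 0 where there is no reading.
- cams.camera_model(name): a dict with "camera_matrix" (3x3 intrinsics, pixels), "D" ([k1, k2, p1, p2, k3] as OpenCV has them; the pictures are not rectified), "origin" and "rotation" of the camera in the world; the wrist camera has in their place "tool_from_camera" (4x4, takes a point from camera to tool coordinates, whose origin is the TCP and whose axes are the flange's). Camera axes: x right, y up, looking along -z (the intrinsics and any distortion apply to the point x, -y, -z); pixel columns grow to the right and rows downward; lengths in m; the calibration is good to about 2 mm. A picture is of the moment at which its call begins: read the wrist's pose just before it. camera_model takes no time and is no camera call.
- sign_off(): hands the job in, once; it reports no verdict.
Trained networks look in the newest picture that a camera, given by its name, has taken for a name from the list of things; names that differ only in an ending like _2 or _b are one class to them, and where a whole thing is asked for, a point or a joint stands for the part that bears it (a point fixed in the world has none). Each returns a list of dicts, best first, with "conf" (0 to 1); they miss things now and then, are a little off and sometimes report something else, mostly with a low value. They report only what shows in the picture. A call takes as long as a camera call. They do not tell look-alikes from the thing itself.
- spotter.outline_of(query, camera): "region" (420x560 bool, what is visible of it) and "rect" ([left, top, width, height] in pixels, round what is visible of it).
The state is a dict: "clock": time; "qpos": joint angles; "qd": joint speeds; "effort": joint torques, N m; "position": TCP position; "ee_rot": TCP orientation; "contact_force": force on the tool from outside, world axes, zero at the start; "moment": the same for the moment, N m; "width": finger opening in m.
Only numpy, scipy, OpenCV 4.12 (cv2) and the standard library are available. Lean on these libraries where they do the work, as an engineer would, in place of code of your own. Each camera call takes 0.05 s, during which the arm holds its last target.

## Task

Take the pin with the collar halfway up out of the pin rack and stand it upright, slimmer end down, in the bore of the spring gauge's socket block. Press it down against the sprung plunger until its collar sits hard on the block's rim, pushing firmly but without ramming it, and finish while still holding it pressed there: do not let go. Leave the other two pins and everything else on the plate where they are.

Things in the scene. Friction and masses are not known exactly. Their poses are not given: they have to be found in the camera images.
- collar_pin: The pin to press: round turned aluminium, about 0.1 kg, 110 mm long. From below: 16 mm shank, 45 mm long, foot chamfered 3 mm to 12 mm; collar 34 mm diameter, 10 mm thick; 20 mm grip, 55 mm long. Origin at the centre of its lower end, z up along it. Starts upright in any one of the rack's holes, lower end 12 mm above the table.
- collar (a point): Point on the pin's axis in the plane of the collar's underside, 45 mm above the pin's lower end. This face meets the rim.
- rack: Wooden block with three holes for pins, 70 (x) x 190 (y) x 42 mm high, fixed. Origin at its underside centre; holes on its y axis at -60, 0 and +60 mm, 18.5 mm wide, 30 mm deep. The three pins stand in them in any order. Most room for fingers is on its +x and -x sides.
- gauge: The spring gauge, fixed: steel base plate 100 (x) x 190 (y) x 20 mm high, origin at its underside centre. On it the socket block, centred at y = -45 mm, and a round dial, 68 mm diameter, its top 63 mm above the table, centred at y = +50 mm, whose needle turns as the plunger goes down.
- socket: Dark square steel block on the gauge, 56 x 56 x 60 mm high, with the bore in its top. Origin at its underside centre, 20 mm above the table.
- rim (a point): Centre of the bore's mouth, in the top face of the socket block (80 mm above the table), z up. The bore is vertical, 19 mm wide, with a 2 mm chamfer. The plunger's top, at rest, lies 31 mm below this point.
- plunger (a joint): Travel of the sprung plunger in the bore, m: 0 at rest (up), grows as it is pressed down. It starts to move at about 4 N and needs about 10 N at 0.014, where the pin's collar meets the rim (the hard stop). The pin's own weight does not move it, and it springs back up when let go.
- plain_pin: Decoy, leave alone: plain straight aluminium pin, 16 mm diameter, 105 mm long, no collar. Origin at the centre of its lower end, z up along the pin.
- headed_pin: Decoy, leave alone: aluminium pin, 16 mm diameter, 65 mm shank, with a 34 mm diameter, 10 mm thick flat head at the very top (75 mm in all). Origin at the centre of its lower end.
- ring_gauge: Bystander: steel ring lying flat, 60 mm outside, 34 mm inside diameter, 22 mm high; stands between the rack and the gauge. Origin at its underside centre.
- v_block: Bystander: steel V-block, 45 x 60 mm, about 50 mm high. Origin at its underside centre.
- caliper: Bystander: caliper lying flat, 210 mm long (its y axis), reaching 51 mm to its +x side, 13 mm high. Origin under the middle of its beam.
- block_case: Bystander: closed wooden case, 85 x 150 x 30 mm. Origin at its underside centre.
- oil_jar: Bystander: small amber jar, 56 mm diameter, 75 mm high. Origin at its underside centre.
- spray: Bystander: white bottle, 60 mm diameter, 120 mm high. Origin at its underside centre.
Not all that is in view belongs to the job. Leave any green or yellow look-alike of the gauge alone.

How it is judged:
By the outcome, as a careful person would: the job done as asked, in the order asked, and still so for the second after the job is handed in, while the arm keeps its last pose, push and grip.
It also fails if it takes over 48 s, if anything falls off the work surface, if the arm or the gripper's body presses on something with over 40 N, if the wrist force passes 120 N, or if a joint passes its speed limit or range.

## Working session

There is one attempt and no reset: what is moved stays moved. The work goes in short steps, Python scripts to look and compute and a tool call to move; the robot and the scene stay as the last step left them, time stands still between calls to the robot, and variables do not carry over. Pictures are saved under pics/ and viewed, and the job is handed in when it is done.

Besides the shell and the picture viewer there is one more tool, called as name([rows], argument=value, ...), one row to a line, values as JSON. servo_tool: Moves the arm, as the interface text tells. Its arguments: {"type":"object","properties":{"steps":{"type":"array","items":{"type":"array","items":{"type":"number"}}},"hand":{"type":"number"},"grip_force":{"type":"number"}},"required":["steps"]}

```bash
ls; mkdir -p pics; python3 - <<'E'
from rig import telemetry,cams
import cv2,json,numpy as np
s=telemetry.get_state();print({k:np.round(v,3).tolist() for k,v in s.items()})
for n in("scene","side","wrist"):
    im,d=cams.get_image(n);cv2.imwrite(f"pics/{n}0.png",im[:,:,::-1]);np.save(f"pics/{n}0d.npy",d)
    m=cams.camera_model(n);print(n,{k:np.round(v,4).tolist() for k,v in m.items()})
a=cv2.imread("pics/scene0.png");b=cv2.imread("pics/side0.png")
E
```

```text
pics
{'clock': 0.0, 'qpos': [1.072, 0.277, 1.506, -0.0, 1.361, -0.121], 'qd': [-0.001, -0.001, 0.0, 0.003, -0.0, 0.001], 'effort': [0.001, -41.676, -24.58, 0.0, 0.011, 0.0], 'position': [0.212, 0.534, 0.23], 'ee_rot': [-0.0, 0.188, 0.982, -0.001], 'contact_force': [-0.22, 0.997, -0.533], 'moment': [-0.037, -0.016, 0.044], 'width': 0.085}
scene {'camera_matrix': [[458.3753, 0.0, 280.2754], [0.0, 458.3753, 213.1603], [0.0, 0.0, 1.0]], 'D': [-0.021, 0.0, 0.0, 0.0, 0.0], 'origin': [1.2144, 0.2259, 1.1552], 'rotation': [0.5893, 0.173, 0.2245, 0.7566]}
side {'camera_matrix': [[510.8265, 0.0, 278.5121], [0.0, 510.8265, 208.2152], [0.0, 0.0, 1.0]], 'D': [-0.0276, 0.0, 0.0, 0.0, 0.0], 'origin': [0.0375, 1.075, 0.74], 'rotation': [-0.1841, -0.1159, 0.4835, 0.8479]}
wrist {'camera_matrix': [[353.3552, 0.0, 282.2439], [0.0, 353.3552, 212.5944], [0.0, 0.0, 1.0]], 'D': [-0.0782, 0.0, 0.0, 0.0, 0.0], 'tool_from_camera': [[0.0006, 0.9651, 0.2618, 0.0662], [1.0, -0.0006, -0.0001, 0.0001], [0.0001, 0.2618, -0.9651, -0.1424], [0.0, 0.0, 0.0, 1.0]]}
```

View pics/scene0.png

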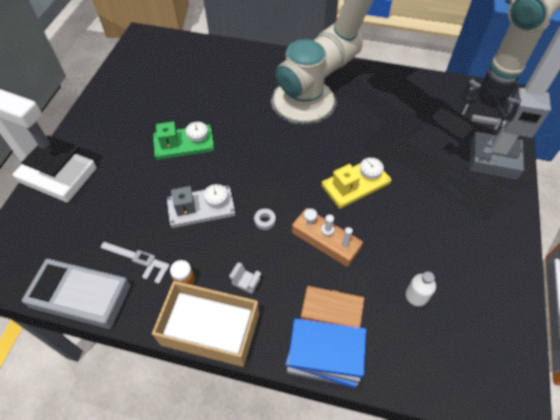

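View pics/side0.png

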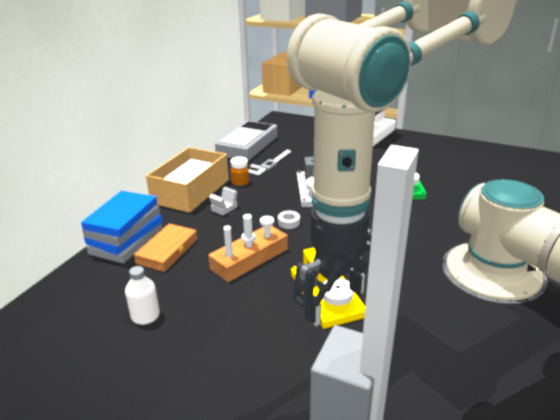

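View pics/wrist0.png

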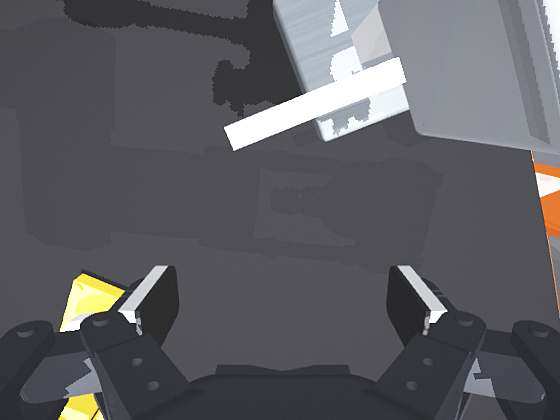

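The scene picture shows the rack at about (327,237) with three pins: a headed one at (310,216), one with a mid collar at (328,226), and a plain one at (348,238). The real gauge is the grey one at (200,204). The green (183,140) and yellow (357,180) ones are look-alikes. Next I'll measure and look at enlarged crops.

```bash
cat > h.py <<'E'
import numpy as np,cv2
from scipy.spatial.transform import Rotation as R
from rig import telemetry,cams,spotter
def q(w): return R.from_quat([w[1],w[2],w[3],w[0]])
def pose(name,st=None):
    m=cams.camera_model(name)
    if name!="wrist":
        r=np.array(m["rotation"]); r=q(r).as_matrix() if r.size==4 else r
        return m,r,np.array(m["origin"])
    T=np.array(m["tool_from_camera"]);st=st or telemetry.get_state()
    Rt=q(st["ee_rot"]).as_matrix()
    return m,Rt@T[:3,:3],Rt@T[:3,3]+np.array(st["position"])
def rays(name,uv,st=None):
    m,r,o=pose(name,st)
    p=cv2.undistortPoints(np.array(uv,float).reshape(-1,1,2),np.array(m["camera_matrix"],float),np.array(m["D"],float))[:,0]
    d=np.c_[p[:,0],-p[:,1],-np.ones(len(p))]
    return o,d@r.T
def at_z(name,uv,z,st=None):
    o,d=rays(name,uv,st); return o+d*((z-o[2])/d[:,2])[:,None]
def cloud(name,depth,mask,st=None):
    v,u=np.nonzero(mask&(depth>0))
    o,d=rays(name,np.c_[u,v],st); return o+d*depth[v,u][:,None],np.c_[u,v]
def proj(name,P,st=None):
    m,r,o=pose(name,st); c=(np.atleast_2d(P)-o)@r
    c=c*[1,-1,-1]
    return cv2.projectPoints(c,np.zeros(3),np.zeros(3),np.array(m["camera_matrix"],float),np.array(m["D"],float))[0][:,0]
E
python3 - <<'E'
from h import *
for cam in("scene","side"):
    im,d=cams.get_image(cam)
    for n in("rack","collar_pin","plain_pin","headed_pin","gauge","socket","ring_gauge","v_block","oil_jar","spray"):
        if cam=="side" and n not in("rack","collar_pin","gauge","socket"):continue
        for o in spotter.outline_of(n,cam)[:3]:
            P,_=cloud(cam,d,o["region"]); 
            if len(P): print(cam,n,round(o["conf"],2),np.round(o["rect"]),len(P),"med",np.round(np.median(P,0),3),"zmax",P[:,2].max().round(3),"lo",np.percentile(P,3,axis=0).round(3),"hi",np.percentile(P,97,axis=0).round(3))
    if cam=="scene":
        a=cv2.resize(im[195:275,280:375],None,fx=4.2,fy=4.2,interpolation=2);b=cv2.resize(im[170:250,155:250],None,fx=4.2,fy=4.2,interpolation=2)
        cv2.imwrite("pics/crop1.png",np.hstack([a,b])[:,:,::-1])
E
```

```text
scene rack 0.59 [293. 209.  69.  58.] 1624 med [0.564 0.196 0.039] zmax 0.085 lo [0.509 0.1   0.002] hi [0.611 0.278 0.045]
scene collar_pin 0.59 [324. 215.  11.  25.] 177 med [0.556 0.19  0.079] zmax 0.126 lo [0.542 0.176 0.055] hi [0.565 0.204 0.122]
scene plain_pin 0.56 [341. 230.  10.  20.] 102 med [0.578 0.245 0.083] zmax 0.119 lo [0.568 0.239 0.039] hi [0.581 0.252 0.117]
scene headed_pin 0.48 [306. 211.   8.  15.] 122 med [0.53  0.134 0.084] zmax 0.092 lo [0.513 0.121 0.046] hi [0.543 0.147 0.089]
scene gauge 0.75 [166. 183.  70.  44.] 2134 med [ 0.543 -0.2    0.021] zmax 0.086 lo [ 0.479 -0.278  0.003] hi [ 0.602 -0.11   0.08 ]
scene gauge 0.7 [156. 122.  62.  36.] 1792 med [ 0.314 -0.342  0.021] zmax 0.086 lo [ 0.246 -0.422 -0.001] hi [ 0.372 -0.251  0.08 ]
scene socket 0.75 [335. 165.  26.  31.] 612 med [0.371 0.21  0.07 ] zmax 0.085 lo [0.331 0.174 0.019] hi [0.397 0.245 0.082]
scene socket 0.66 [173. 186.  21.  32.] 572 med [ 0.564 -0.233  0.075] zmax 0.086 lo [ 0.522 -0.265  0.021] hi [ 0.586 -0.204  0.082]
scene socket 0.66 [154. 124.  24.  24.] 469 med [ 0.337 -0.375  
[... 1311 characters left out ...]
max 0.124 lo [0.532 0.045 0.001] hi [0.622 0.205 0.123]
side gauge 0.81 [296. 156.  18.  50.] 636 med [ 0.55  -0.188  0.023] zmax 0.479 lo [ 0.508 -0.257  0.002] hi [ 0.604 -0.095  0.082]
side gauge 0.69 [411. 179.  12.  21.] 189 med [ 0.238 -0.278  0.02 ] zmax 0.061 lo [ 0.216 -0.325  0.002] hi [ 0.25  -0.262  0.058]
side socket 0.68 [238. 213.  18.  34.] 226 med [0.543 0.196 0.081] zmax 0.124 lo [0.532 0.184 0.058] hi [0.554 0.205 0.123]
side socket 0.49 [306. 156.   8.  25.] 196 med [ 0.557 -0.213  0.07 ] zmax 0.459 lo [ 0.542 -0.255  0.034] hi [ 0.585 -0.201  0.083]
side socket 0.47 [302. 248.  24.  35.] 167 med [0.38  0.217 0.078] zmax 0.347 lo [0.338 0.193 0.025] hi [0.398 0.237 0.082]
```

View pics/crop1.png

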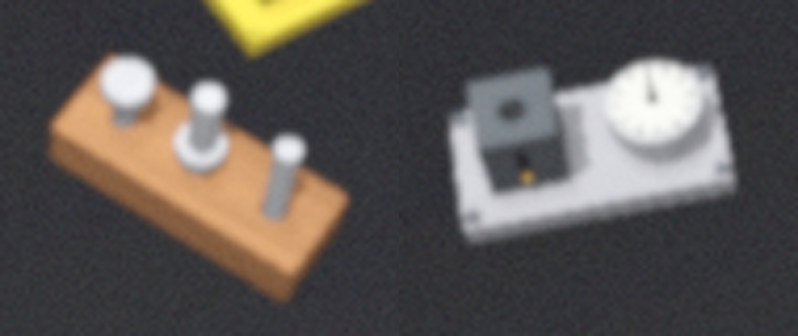

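The crop confirms the target. The collar pin is in the middle hole, with its grip running through a mid-height flange; the left pin is headed and the right one is plain. The grey gauge with the dark block at (183,197) is the real one. Now for the precise axis and yaw.

```bash
python3 - <<'E'
from h import *
im,d=cams.get_image("scene")
def rect(mask,z0,z1):
    P,_=cloud("scene",d,mask);P=P[(P[:,2]>z0)&(P[:,2]<z1)]
    return cv2.minAreaRect((P[:,:2]*1000).astype(np.float32)),len(P)
m=np.zeros(d.shape,bool);m[205:270,288:368]=1
print("rack",rect(m,.036,.048))
m=np.zeros(d.shape,bool);m[180:215,168:198]=1
print("socket",rect(m,.073,.088))
m=np.zeros(d.shape,bool);m[180:230,160:240]=1
print("plate",rect(m,.014,.027))
# pin tops
for nm,(c,r),z in(("collar",(328,219),.122),("headed",(310,214),.087),("plain",(348,231),.117)):
    m=np.zeros(d.shape,bool);m[r-8:r+9,c-8:c+9]=1
    P,uv=cloud("scene",d,m);k=np.abs(P[:,2]-z)<.006
    print(nm,k.sum(),P[k].mean(0).round(4),uv[k].mean(0))
E
```

```text
rack (((549.6187744140625, 189.11248779296875), (192.09193420410156, 74.01052856445312), 67.5308609008789), 1139)
socket (((551.5446166992188, -237.99949645996094), (63.61819839477539, 56.26883316040039), 27.466419219970703), 314)
plate (((532.0958251953125, -197.44143676757812), (102.2203369140625, 191.0413360595703), 27.973812103271484), 987)
collar 39 [0.55   0.1894 0.1202] [329.28205128 218.53846154]
headed 102 [0.5277 0.1341 0.0853] [310.12745098 214.54901961]
plain 31 [0.5722 0.2453 0.1148] [348.35483871 230.90322581]
```

servo_tool([
  [-20,-9,0,0,0,0],
  [-60,-27,0,0,0,0],
  [-100,-45,0,0,0,6],
  [-140,-63,0,0,0,14],
  [-180,-80,0,0,0,22],
  [-220,-98,0,0,0,30],
  [-260,-116,0,0,0,38],
  [-300,-134,0,0,0,46],
], hand=0)

```text
clock: 1.8
position: [0.4426, 0.2979, 0.2315]
ee_rot: [0.0, 0.559, 0.829, 0.0]
contact_force: [0.5, -0.4, 0.3]
width: 0.0855
```

```bash
cat > go.py <<'E'
import sys
from h import *
# go.py x y z yaw_deg(of tool y): shift and turn in tool axes
x,y,z,yaw=map(float,sys.argv[1:5])
s=telemetry.get_state();Rt=q(s["ee_rot"])
a=np.radians(yaw);Y=np.array([np.cos(a),np.sin(a),0]);Z=np.array([0,0,-1.]);X=np.cross(Y,Z)
G=R.from_matrix(np.c_[X,Y,Z])
print("t",round(s["clock"],2),"pos",np.round(s["position"],4),"q",np.round(s["qpos"],3),"F",np.round(s["contact_force"],1),"w",round(s["width"],4))
print("shift mm",np.round(Rt.inv().apply(np.array([x,y,z])-s["position"])*1000,1),"turn",np.round((Rt.inv()*G).as_rotvec(degrees=True),2))
E
python3 go.py .55 .1893 .23 -22.5
```

```text
t 1.8 pos [0.4426 0.2979 0.2315] q [0.462 0.213 1.592 0.    1.336 0.077] F [ 0.5 -0.4  0.3] w 0.0855
shift mm [-140.9   58.8    1.5] turn [ 3.000e-02 -3.000e-02  4.453e+01]
```

servo_tool([
  [-30,13,0,0,0,8],
  [-65,27,0,0,0,16],
  [-100,42,1,0,0,24],
  [-130,54,1,0,0,32],
  [-141,59,1.5,0,0,40],
  [-141,59,1.5,0,0,44.5],
  [-141,59,1.5,0,0,44.5],
])

```text
clock: 2.5
position: [0.5501, 0.1908, 0.2296]
ee_rot: [-0.0, 0.83, 0.558, -0.0]
contact_force: [-0.2, -0.1, -0.7]
width: 0.0854
```

```bash
python3 go.py .55 .1893 .23 -22.5; python3 - <<'E'
from h import *
s=telemetry.get_state()
im,d=cams.get_image("wrist");np.save("pics/w1d.npy",d)
cv2.imwrite("pics/w1.png",im[:,:,::-1])
for n in("collar_pin","rack"):
    for o in spotter.outline_of(n,"wrist")[:2]:
        P,uv=cloud("wrist",d,o["region"],s);print(n,o["conf"],o["rect"],P[:,2].max())
P,uv=cloud("wrist",d,np.ones(d.shape,bool),s)
for nm,c,z in(("collar",(.55,.1893),.122),("headed",(.5277,.1341),.087),("plain",(.5722,.2453),.117)):
    k=(np.abs(P[:,2]-z)<.004)&(np.hypot(P[:,0]-c[0],P[:,1]-c[1])<.03)
    if k.sum(): 
        A=P[k]; (cx,cy),r=cv2.minEnclosingCircle((A[:,:2]*1000).astype(np.float32))
        print(nm,k.sum(),A.mean(0).round(4),uv[k].mean(0).round(1),cx,cy,r)
E
```

```text
t 2.5 pos [0.5501 0.1908 0.2296] q [0.214 0.288 1.492 0.    1.362 0.602] F [-0.2 -0.1 -0.7] w 0.0854
shift mm [-1.4  0.4 -0.4] turn [-0.02  0.    0.3 ]
collar_pin 0.89 [263.4, 177.1, 34.8, 52.2] 0.12371659417090136
rack 0.69 [242.6, 87.4, 80.0, 197.6] 0.1226320566466795
collar 554 [0.5487 0.1893 0.1217] [281.3 212.8] 548.6145629882812 188.91493225097656 9.946882247924805
headed 1099 [0.5265 0.1339 0.0868] [281.8 268.1] 526.51806640625 133.18646240234375 17.25713539123535
plain 391 [0.5709 0.2443 0.1169] [281.  130.1] 570.9927978515625 244.44015502929688 7.983079433441162
```

View pics/w1.png

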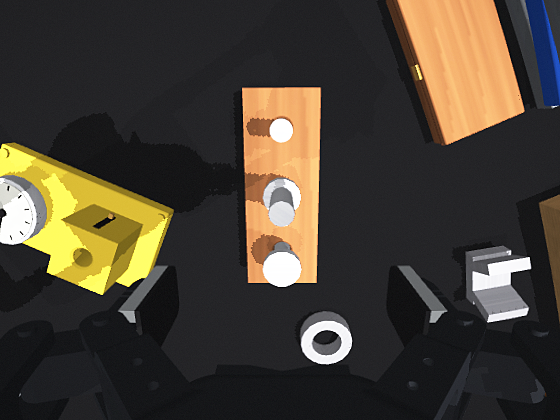

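The wrist view shows the collar pin's top at (281,213), between the plain pin (281,130) and the headed one (282,268). It's centred between the fingers, so I'll go down to grip height.

servo_tool([
  [-2,-0.7,30,0,0,0.3],
  [-2,-0.7,70,0,0,0.3],
  [-2,-0.7,105,0,0,0.3],
  [-2,-0.7,130,0,0,0.3],
  [-2,-0.7,145,0,0,0.3],
  [-2,-0.7,148.5,0,0,0.3],
  [-2,-0.7,148.5,0,0,0.3],
])

```text
clock: 3.35
position: [0.5481, 0.1901, 0.0812]
ee_rot: [-0.0, 0.831, 0.556, -0.0]
contact_force: [-0.1, 0.1, 0.5]
width: 0.0853
```

servo_tool([
  [0,0,0,0,0,0],
  [0,0,0,0,0,0],
  [0,0,0,0,0,0],
  [0,0,0,0,0,0],
  [0,0,0,0,0,0],
  [0,0,0,0,0,0],
  [0,0,0,0,0,0],
  [0,0,0,0,0,0],
], hand=255, grip_force=80)

```text
clock: 4.15
position: [0.5487, 0.1898, 0.082]
ee_rot: [0.0, 0.831, 0.556, 0.001]
contact_force: [-0.2, -0.0, 5.2]
width: 0.0181
```

```bash
python3 go.py .5487 .1892 .21 -22.5; python3 - <<'E'
from h import *
im,d=cams.get_image("wrist");cv2.imwrite("pics/w2.png",im[:,:,::-1])
E
```

```text
t 4.15 pos [0.5487 0.1898 0.082 ] q [0.213 0.403 1.712 0.    1.026 0.605] F [-0.2 -0.   5.2] w 0.0181
shift mm [  -0.4    0.3 -128. ] turn [ 0.05 -0.04  0.05]
```

View pics/w2.png

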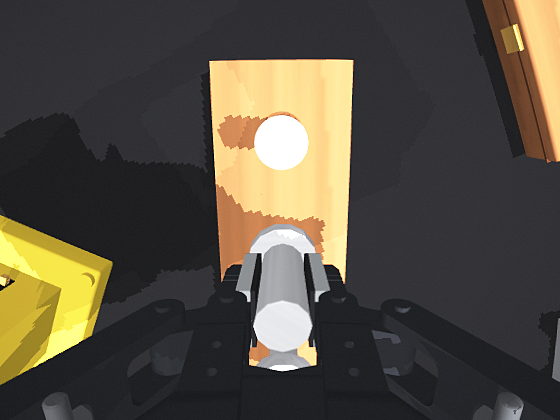

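The pin is gripped: width is 18 mm and the collar shows at (281,240), below the pads. Now I'll lift it and carry it to just past the socket, so the wrist camera looks straight at the bore.

servo_tool([
  [0,0,-10,0,0,0],
  [0,0,-30,0,0,0],
  [0,0,-55,0,0,0],
  [0,0,-85,0,0,0],
  [0,0,-110,0,0,0],
  [0,0,-123,0,0,0],
  [0,0,-123,0,0,0],
])

```text
clock: 4.9
position: [0.5493, 0.1899, 0.2061]
ee_rot: [0.001, 0.831, 0.556, 0.002]
contact_force: [0.4, 0.1, -1.5]
width: 0.0181
```

servo_tool([
  [-15,5,0,0,0,0],
  [-45,16,0,0,0,0],
  [-85,31,0,0,0,0],
  [-125,45,0,0,0,0],
  [-165,60,0,0,0,0],
  [-205,74,0,0,0,0],
  [-245,89,0,0,0,0],
  [-285,103,0,0,0,0],
])

```text
clock: 5.7
position: [0.5327, -0.1152, 0.2023]
ee_rot: [-0.001, 0.831, 0.556, -0.001]
contact_force: [1.2, -0.1, -1.2]
width: 0.0182
```

servo_tool([
  [-40,15,0,0,0,0],
  [-80,29,0,0,0,0],
  [-120,44,0,0,0,0],
  [-150,55,0,0,0,0],
  [-170,62,0,0,0,0],
  [-178,65,0,0,0,0],
  [-178,65,0,0,0,0],
  [-178,65,0,0,0,0],
])

```text
clock: 6.5
position: [0.5261, -0.3012, 0.2034]
ee_rot: [-0.001, 0.831, 0.556, -0.0]
contact_force: [-0.4, 0.2, -1.4]
width: 0.0181
```

```bash
python3 go.py .553 -.2375 .205 -22.5; python3 - <<'E'
from h import *
s=telemetry.get_state()
im,d=cams.get_image("wrist");cv2.imwrite("pics/w3.png",im[:,:,::-1]);np.save("pics/w3d.npy",d)
for o in spotter.outline_of("socket","wrist")[:2]:
    P,uv=cloud("wrist",d,o["region"],s);k=abs(P[:,2]-.08)<.004
    A=P[k];print(o["conf"],o["rect"],cv2.minAreaRect((A[:,:2]*1000).astype(np.float32)),np.median(A[:,2]))
E
```

```text
t 6.5 pos [ 0.5261 -0.3012  0.2034] q [-6.350e-01  3.400e-01  1.480e+00  1.000e-03  1.324e+00 -2.440e-01] F [-0.4  0.2 -1.4] w 0.0181
shift mm [69.2  0.5 -1.6] turn [-0.14 -0.08  0.06]
0.72 [100.1, 296.9, 49.3, 82.2] ((342.2013854980469, -389.5051574707031), (23.60732650756836, 11.210233688354492), 16.8619441986084) 0.07980952852127066
```

View pics/w3.png

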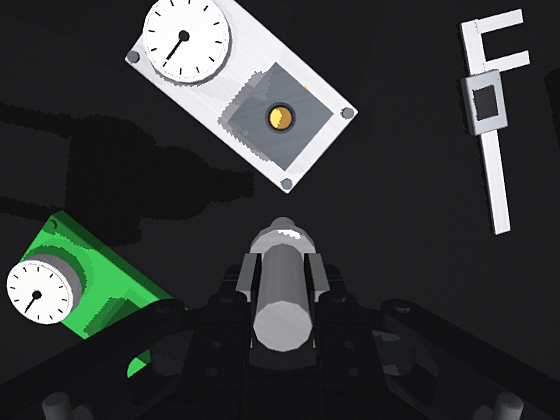

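The wrist view shows the real gauge with its bore at (281,118) and the held pin upright at (282,325 to 220). Next I'll measure the bore centre and the pin axis in tool coordinates.

```bash
python3 - <<'E'
from h import *
s=telemetry.get_state();d=np.load("pics/w3d.npy");im=cv2.imread("pics/w3.png")
P,uv=cloud("wrist",d,np.ones(d.shape,bool),s)
k=(abs(P[:,2]-.08)<.003)&(np.hypot(P[:,0]-.553,P[:,1]+.2375)<.05)
A=P[k];print("top",k.sum(),cv2.minAreaRect((A[:,:2]*1000).astype(np.float32)),np.median(A[:,2]))
# bore hole: pixels in the area with z<.077
m=np.zeros(d.shape,bool);m[95:142,257:305]=1
B,uvb=cloud("wrist",d,m,s);kb=B[:,2]<.0775
c=uvb[kb].astype(np.float32);(e,ax,an)=cv2.fitEllipse(cv2.convexHull(c.astype(np.int32)));print("hole ellipse",e,ax,"world",at_z("wrist",[e],.08,s).round(4), "zmin",B[:,2].min())
g=cv2.cvtColor(im,6)
hs=((g<75)&m);n,l,st,ce=cv2.connectedComponentsWithStats(hs.astype(np.uint8));
# pin in tool coordinates
Rt=q(s["ee_rot"]);m=np.zeros(d.shape,bool);m[215:355,245:320]=1
Q,uq=cloud("wrist",d,m,s);T=Rt.inv().apply(Q-s["position"])*1000
for lo,hi in((-45,-37),(-36,-28),(-28,-20),(-20,-10),(10,16),(16,19),(19,24),(24,35),(35,50),(50,75)):
    k=(T[:,2]>lo)&(T[:,2]<hi)&(abs(T[:,0])<25)&(abs(T[:,1])<20)
    if k.sum()>5: t=T[k];print((lo,hi),k.sum(),"x",t[:,0].min().round(1),t[:,0].max().round(1),"y",t[:,1].min().round(1),t[:,1].max().round(1),"z",np.median(t[:,2]).round(1))
E
```

```text
top 5450 ((550.149658203125, -239.0564422607422), (56.463233947753906, 56.78129577636719), 27.821964263916016) 0.08042146573985492
hole ellipse (280.14862060546875, 117.47062683105469) (25.21501922607422, 25.686063766479492) world [[ 0.5502 -0.239   0.08  ]] zmin 0.019272670712975337
(-45, -37) 3099 x -11.1 12.7 y -12.3 12.1 z -39.6
(-36, -28) 863 x -11.5 11.8 y -13.2 13.0 z -32.2
(-28, -20) 763 x 1.7 11.8 y -13.8 13.7 z -24.1
(-20, -10) 829 x 1.9 11.9 y -15.0 14.8 z -15.3
(10, 16) 1030 x -0.6 15.9 y -15.4 15.6 z 15.1
(16, 19) 216 x 1.0 15.9 y -15.5 15.3 z 16.5
(19, 24) 167 x 6.0 15.9 y -15.3 15.2 z 21.5
(24, 35) 12 x 6.8 15.3 y -14.6 13.8 z 24.5
(50, 75) 127 x 2.3 7.3 y -7.0 7.3 z 61.1
```

servo_tool([
  [20,-0.5,0,0,0,0],
  [50,-1,0,0,0,0],
  [67.5,-1.5,0,0,0,0],
  [67.5,-1.5,12,0,0,0],
  [67.5,-1.5,28,0,0,0],
  [67.5,-1.5,38,0,0,0],
  [67.5,-1.5,38,0,0,0],
  [67.5,-1.5,38,0,0,0],
])

```text
clock: 7.4
position: [0.551, -0.2398, 0.166]
ee_rot: [-0.0, 0.831, 0.556, -0.0]
contact_force: [-0.1, 0.2, -1.8]
width: 0.0184
```

```bash
python3 go.py .5505 -.2384 .15 -22.5; python3 - <<'E'
from h import *
ims=[]
for n,c in(("scene",(183,190)),("side",(308,165)),("wrist",(281,250))):
    im,d=cams.get_image(n)
    s=30 if n!="wrist" else 90
    k=im[c[1]-s:c[1]+s,c[0]-s:c[0]+s];ims.append(cv2.resize(k,(260,260),interpolation=2))
    if n=="wrist": cv2.imwrite("pics/w4.png",im[:,:,::-1])
cv2.imwrite("pics/c4.png",np.hstack(ims)[:,:,::-1])
st=telemetry.get_state();print(np.round(st["position"],4))
E
python3 go.py .5505 -.2384 .15 -22.5
```

```text
t 7.4 pos [ 0.551  -0.2398  0.166 ] q [-0.526  0.356  1.552 -0.     1.234 -0.134] F [-0.1  0.2 -1.8] w 0.0184
shift mm [ 1.1 -1.  16. ] turn [-0.03  0.01  0.04]
[ 0.5516 -0.24    0.167 ]
t 7.55 pos [ 0.5516 -0.24    0.167 ] q [-0.526  0.356  1.551 -0.     1.234 -0.134] F [-0.   0.7 -1.7] w 0.0182
shift mm [ 1.  -1.6 17. ] turn [0.08 0.01 0.03]
```

View pics/c4.png

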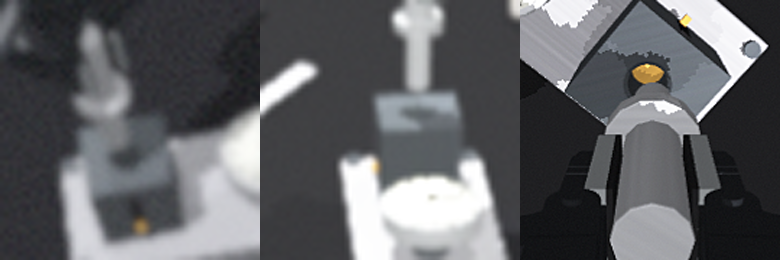

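```bash
python3 - <<'E'
from h import *
from scipy.optimize import least_squares
s=telemetry.get_state();im,d=cams.get_image("wrist")
Rt=q(s["ee_rot"])
P,uv=cloud("wrist",d,np.ones(d.shape,bool),s);T=Rt.inv().apply(P-s["position"])*1000
top=abs(P[:,2]-.0805)<.002
k=top&(np.hypot(T[:,0],T[:,1])<50);A=T[k]
print("n",k.sum(),"z",np.median(A[:,2]))
# square boundary: extents along square axes (yaw from pose: gauge yaw 27.8 deg world)
a=np.radians(27.82);ux=Rt.inv().apply([np.cos(a),np.sin(a),0]);uy=Rt.inv().apply([-np.sin(a),np.cos(a),0])
px=A@ux;py=A@uy
e=[np.percentile(px,.3),np.percentile(px,99.7),np.percentile(py,.3),np.percentile(py,99.7)]
print("ext",np.round(e,1)); c=(e[0]+e[1])/2*ux+(e[2]+e[3])/2*uy;print("centre tool",c.round(2))
# hole
m=np.zeros(d.shape,bool);m[200:260,240:325]=1
v=(P[:,2]<.0775)&(P[:,2]>.01)&(np.hypot(*(T-c)[:,:2].T)<13)
print("hole px",v.sum(),uv[v].min(0),uv[v].max(0))
mk=np.zeros(d.shape,np.uint8);mk[uv[v][:,1],uv[v][:,0]]=1
# boundary between hole and top face
tk=np.zeros(d.shape,np.uint8);tk[uv[top][:,1],uv[top][:,0]]=1
b=(mk&cv2.dilate(tk,np.ones((3,3),np.uint8)))>0
y,x=np.nonzero(b);W=at_z("wrist",np.c_[x,y],.0805,s);C=Rt.inv().apply(W-s["position"])[:,:2]*1000
f=least_squares(lambda p:np.hypot(C[:,0]-p[0],C[:,1]-p[1])-p[2],[c[0],c[1],10],loss="soft_l1")
print("circ",f.x.round(2),len(C),np.abs(f.fun).max())
# pin top
k=(T[:,2]>-43)&(T[:,2]<-38)&(np.hypot(T[:,0],T[:,1])<11.5);print("pintop",k.sum(),T[k].mean(0),cv2.minEnclosingCircle(T[k][:,:2].astype(np.float32)))
h=cv2.rectangle(im.copy(),(0,0),(1,1),0);h[b]=[255,0,0];cv2.imwrite("pics/w5.png",cv2.resize(h[150:330,180:390],None,fx=3,fy=3)[:,:,::-1])
E
```

```text
n 4201 z 87.13652742807761
ext [-29.   26.7 -26.4  29.6]
centre tool [ 0.16 -1.98 -0.  ]
hole px 347 [266 204] [292 226]
circ [ 0.81 -2.25  8.97] 46 0.6181857030555538
pintop 2451 [-1.68270254e-01 -1.97020326e-02 -3.97369892e+01] ((-0.14038817584514618, -0.03741077333688736), 11.380104064941406)
```

View pics/w5.png

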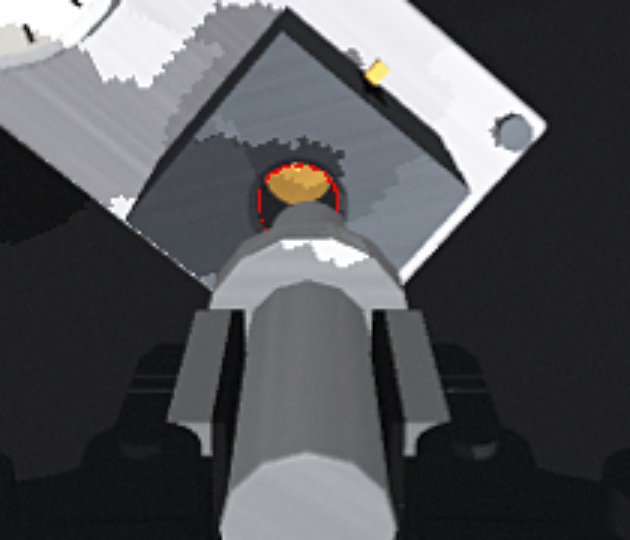

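Both measurements say the bore lies about +1.2 mm in x and −2.1 mm in y from the pin axis. The picture agrees: the bore's centre is slightly left of the shank. I'll correct that and enter the bore.

servo_tool([
  [1.2,-2.1,0,0,0,0],
  [1.2,-2.1,5,0,0,0],
  [1.2,-2.1,10,0,0,0],
  [1.2,-2.1,15,0,0,0],
  [1.2,-2.1,20,0,0,0],
  [1.2,-2.1,24,0,0,0],
  [1.2,-2.1,24,0,0,0],
])

```text
clock: 8.3
position: [0.5493, -0.2373, 0.1413]
ee_rot: [-0.001, 0.831, 0.556, -0.0]
contact_force: [-1.1, -0.7, -1.7]
width: 0.0183
```

```bash
python3 go.py .5505 -.2384 .105 -22.5; python3 - <<'E'
from h import *
ims=[]
for n,c in(("scene",(183,190)),("side",(308,165)),("wrist",(281,250))):
    im,d=cams.get_image(n)
    s=30 if n!="wrist" else 90
    k=im[c[1]-s:c[1]+s,c[0]-s:c[0]+s];ims.append(cv2.resize(k,(260,260),interpolation=2))
cv2.imwrite("pics/c6.png",np.hstack(ims)[:,:,::-1])
print(telemetry.get_state()["moment"],telemetry.get_state()["contact_force"])
E
```

```text
t 8.3 pos [ 0.5493 -0.2373  0.1413] q [-0.524  0.373  1.592  0.     1.178 -0.132] F [-1.1 -0.7 -1.7] w 0.0183
shift mm [-0.6  1.6 36.3] turn [-0.1  -0.02  0.05]
[ 0.01298877 -0.01531442 -0.04616142] [ 0.48354916  0.57546253 -1.87886031]
```

View pics/c6.png

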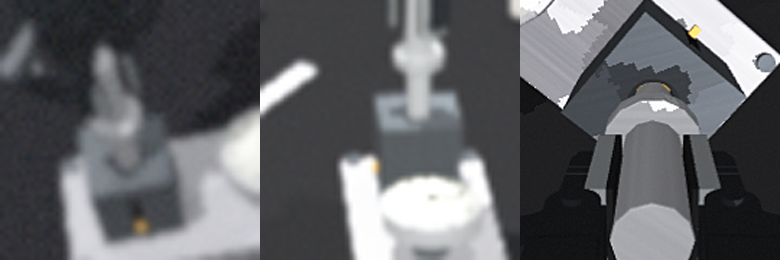

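The foot is about 9 mm inside the bore with no side force, so I'll continue down to just short of the plunger.

servo_tool([
  [0,0,4,0,0,0],
  [0,0,8,0,0,0],
  [0,0,12,0,0,0],
  [0,0,16,0,0,0],
  [0,0,19,0,0,0],
  [0,0,19,0,0,0],
])

```text
clock: 9.05
position: [0.5494, -0.2373, 0.1226]
ee_rot: [-0.001, 0.831, 0.556, -0.0]
contact_force: [-0.8, 0.5, -1.0]
width: 0.0183
```

servo_tool([
  [0,0,2,0,0,0],
  [0,0,4,0,0,0],
  [0,0,6,0,0,0],
  [0,0,8,0,0,0],
  [0,0,8,0,0,0],
  [0,0,8,0,0,0],
])

```text
clock: 9.65
position: [0.5499, -0.2376, 0.1158]
ee_rot: [0.0, 0.831, 0.556, 0.0]
contact_force: [-0.5, 0.2, 4.3]
width: 0.0181
```

servo_tool([
  [0,0,1.5,0,0,0],
  [0,0,3,0,0,0],
  [0,0,4.5,0,0,0],
  [0,0,6,0,0,0],
  [0,0,6,0,0,0],
  [0,0,6,0,0,0],
])

```text
clock: 10.25
position: [0.55, -0.2376, 0.1099]
ee_rot: [0.0, 0.831, 0.556, 0.0]
contact_force: [-0.9, 0.2, 7.0]
width: 0.0185
```

servo_tool([
  [0,0,1,0,0,0],
  [0,0,2,0,0,0],
  [0,0,3,0,0,0],
  [0,0,3,0,0,0],
  [0,0,3,0,0,0],
])

```text
clock: 10.75
position: [0.55, -0.2376, 0.1072]
ee_rot: [0.001, 0.831, 0.556, 0.0]
contact_force: [-2.0, 0.0, 7.4]
width: 0.018
```

servo_tool([
  [0,0,0.7,0,0,0],
  [0,0,1.4,0,0,0],
  [0,0,2,0,0,0],
  [0,0,2,0,0,0],
  [0,0,2,0,0,0],
])

```text
clock: 11.25
position: [0.55, -0.2377, 0.1054]
ee_rot: [0.001, 0.831, 0.556, 0.0]
contact_force: [-2.3, 0.4, 8.1]
width: 0.0183
```

servo_tool([
  [0,0,0.5,0,0,0],
  [0,0,1,0,0,0],
  [0,0,1,0,0,0],
  [0,0,1,0,0,0],
])

```text
clock: 11.65
position: [0.55, -0.2377, 0.105]
ee_rot: [0.001, 0.831, 0.556, 0.0]
contact_force: [-2.8, 1.7, 12.0]
width: 0.0187
```

servo_tool([
  [0,0,0.5,0,0,0],
  [0,0,1,0,0,0],
  [0,0,1,0,0,0],
  [0,0,1,0,0,0],
], grip_force=100)

```text
clock: 12.05
position: [0.5501, -0.2377, 0.1051]
ee_rot: [0.001, 0.831, 0.556, 0.0]
contact_force: [-3.4, 1.3, 16.8]
width: 0.0177
```

servo_tool([
  [0,0,0.7,0,0,0],
  [0,0,1.4,0,0,0],
  [0,0,2,0,0,0],
  [0,0,2,0,0,0],
  [0,0,2,0,0,0],
])

```text
clock: 12.55
position: [0.5501, -0.2377, 0.105]
ee_rot: [0.002, 0.831, 0.556, 0.001]
contact_force: [-6.2, 3.0, 27.3]
width: 0.0179
```

```bash
python3 - <<'E'
from h import *
ims=[]
for n,c in(("scene",(200,195)),("side",(308,165)),("wrist",(281,200))):
    im,d=cams.get_image(n)
    s=35 if n!="wrist" else 120
    k=im[c[1]-s:c[1]+s,c[0]-s:c[0]+s];ims.append(cv2.resize(k,(266,266),interpolation=2))
    if n=="scene":cv2.imwrite("pics/s7.png",im[:,:,::-1])
    if n=="wrist":
        s=telemetry.get_state();P,uv=cloud("wrist",d,np.ones(d.shape,bool),s);T=q(s["ee_rot"]).inv().apply(P-s["position"])*1000
        k=(T[:,2]>12)&(T[:,2]<20)&(np.hypot(T[:,0],T[:,1])<20);print("collar top tool z",np.median(T[k][:,2]),"world z",np.median(P[k][:,2]))
        k=(abs(P[:,2]-.08)<.004)&(np.hypot(T[:,0],T[:,1])<40)&(np.hypot(T[:,0],T[:,1])>22);print("block top",np.median(P[k][:,2]))
        k=(T[:,2]>-46)&(T[:,2]<-36)&(np.hypot(T[:,0],T[:,1])<9);print("pin top",np.median(P[k][:,2]))
cv2.imwrite("pics/c7.png",np.hstack(ims)[:,:,::-1])
s=telemetry.get_state();print({k:np.round(v,4).tolist() for k,v in s.items()})
E
```

```text
collar top tool z 15.253810604288594 world z 0.08970496705681122
block top 0.0798264094375139
pin top 0.14478147543015457
{'clock': 12.7, 'qpos': [-0.5239, 0.4036, 1.6426, -0.0001, 1.0921, -0.1322], 'qd': [0.0016, -0.0003, 0.0014, 0.0012, 0.0005, -0.0009], 'effort': [-0.3162, -30.6041, -16.5294, 0.104, -2.7498, -0.0136], 'position': [0.5501, -0.2377, 0.105], 'ee_rot': [0.0015, 0.8312, 0.556, 0.0007], 'contact_force': [-6.0725, 3.4587, 26.7608], 'moment': [0.6603, 1.3036, 0.033], 'width': 0.0179}
```

View pics/c7.png

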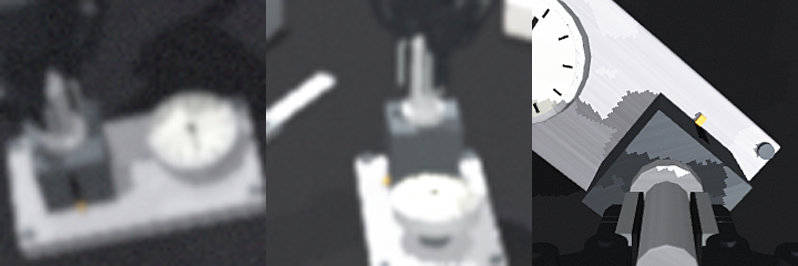

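View pics/s7.png

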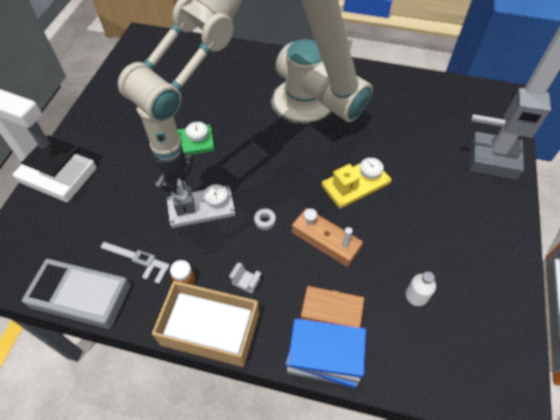

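The collar's top measures z = 0.0897 m against 0.090 expected, and the pin's top 0.1448 against 0.145. z has stopped moving at about 27 N, so the collar is seated on the rim. The other two pins and everything around them look unmoved. Handing in while holding.

```bash
python3 -c "
from rig import sign_off,telemetry
s=telemetry.get_state();print(s['clock'],s['contact_force'],s['width'])
print(sign_off())"
```

```text
12.7 [-6.07248395  3.45871847 26.76076947] 0.01792395799972057
the job is handed in; nothing more can be done
None
```

I took the collared pin from the rack's middle hole, set it slimmer end down in the grey gauge's bore, and pressed it until the collar seated on the rim. I handed it in at 12.7 s, still gripping at 100 N and pushing down at about 27 N.

- **Seating:** the collar's top measured 89.7 mm (90 expected) and the pin's top 144.8 mm (145 expected). The tool height stayed at 105 mm while the force rose from 12 N to 27 N, so the collar is on the hard stop.
- **Other objects:** in the last scene picture the other two pins and everything else look unmoved.
- **Disagreements:** the scene camera put the bore 2–3 mm from where the wrist camera did. I went by the wrist camera, and the foot entered the bore without side force. About 7 N of side force remained at the end. I did not read the needle for plunger travel.

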